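# Slide a painted panel home into the free bay of a slip case

### The arm

A 7-joint arm with a two-finger parallel gripper is mounted at the origin on the work surface. World frame = base frame: x ahead of the robot, y to its left, z up, the work surface at z = 0. Lengths are in m, angles in rad, forces in N, time in s.
With the tool pointing down it reaches from about 0.425 to 0.925 m from the base axis. Payload 6.8 kg.
Tool frame: the origin (TCP) lies between the finger pads; the fingertips stand r.tips_ahead ahead of it and the grasp point (between the pads) lies 5 mm behind it (r.tips_ahead is the distance from the TCP to the fingertips, in m); z points along the fingers, y is the line along which they close (so a half turn about z gives the same grasp; the last joint's range is limited). The gripper opens to 85 mm and grips with 20 to 120 N. Pads are 22 mm wide; open, the fingers measure 114 mm over their backs; the gripper's body (76 mm by 85 mm) begins 54 mm behind the grasp point. The pads swing forward as they close: fully open they stand 13 mm farther back than shut.
Start: joints at [-1.281, 0.477, 0.022, 1.555, -0.011, 1.109, -0.083], TCP at [0.261, 0.622, 0.216] pointing down, gripper open.
Joint ranges: [-2.96, 2.96], [-0.34, 2.1], [-1.41, 1.46], [0.24, 2.44], [-1.37, 4.51], [0.17, 1.92], [-2.96, 2.96]. Speed limits (rad/s): [2.39, 2.39, 3.14, 3.14, 3.14, 3.14, 3.14].

### API

Orientations are given as a rotation vector (axis times angle).
In Python, from bench import r gives the robot as it stands.
- The arm moves only by the tool move_arm, never from a script. Its argument "rows" is one flat list of numbers, 4 for each row, row after row: the shift along the tool's x, y, z in cm, then the turn about the tool's z in degrees. In form: [tx, ty, tz, twist, tx, ty, tz, twist, ...]. A call has 1 to 10 rows; each row is the pose to reach, as a shift and turn from the pose commanded when the call began, along the tool's axes at that moment; what a row does not reach only later rows make up. A row lasts 1/8 s, in which the tool goes at most 62.5 mm and 10.7 degrees, less where a joint would pass 70% of its speed; a pose out of reach is approached as far as the arm can. A call with a gripper value outside its range is refused whole. "fingers" is the opening, from 0 (shut) to 1 (fully open), set as the call begins (left out, the last holds). The fingers move at their own pace and stop on an object; "newtons" is the grip in N (left out, the last holds). Time passes only in rows, so rows that repeat a pose let the fingers close. It gives the time, the measured TCP pose, the force, the opening and the grip force at its end, in the units of the state.
- r.get_obs(): the state, without advancing time (a new reading comes with each control period).
- r.grab_frame(name): name is "side" or "top"; returns the picture (400x640x3 uint8, blue, green, red); there is no depth.
- r.camera_params(name): a dict with "fx", "fy", "cx", "cy" (pixels), "world_from_camera" (4x4, takes a point from camera to world coordinates). Camera axes: x right, y down, z forward; pixel columns grow to the right and rows downward; lengths in m; the calibration is good to about 2 mm. A picture is of the moment at which its call begins. camera_params takes no time and is no camera call.
- r.hand_in(): hands the job in; it is judged then, once.
The state is a dict: "clock": time; "joints": joint angles; "qvel": joint speeds; "tau": joint torques, N m; "tcp_pos": TCP position; "orientation": TCP orientation; "contact_force": force on the tool from outside, world axes, zero at the start; "moment": the same for the moment, N m; "grip_width": finger opening in m; "gripper_force": force on a finger pad.
Only numpy, scipy, OpenCV 4.12 (cv2) and the standard library are available. Lean on these libraries where they do the work, as an engineer would, in place of code of your own. Each camera call takes 0.05 s, during which the arm holds its last target. There are 200 camera calls.

### The job

Put the long painted panel away in the plywood slip case: slide it, painted face up, into whichever of the two bays is free until it is fully home against the back, and let go of it. The other bay still has a packing block hidden at its back, so a panel stops about halfway there; if that happens, take it out and use the other bay. Leave the other things on the table where they are.

Things in the scene. Friction and masses are not known exactly. Their poses are not given: they have to be found in the camera images.
- panel: the long painted wooden panel: 160 mm long (its x), 60 mm wide (its y), 18 mm thick (its z), rigid, about 0.13 kg, lying flat with the painted face up (+z). Origin: centre of the underside. The two ends are alike; either may go in first.
- rack: low plywood slip case fixed to the table: 160 mm deep (x), 162 wide (y), 34 high (z); origin: centre of its underside. Two roofed bays side by side run along x, mouths in the -x face (x = -80 mm), centres at y = +37.5 and -37.5 mm. Each is 63 mm wide and 22 high (floor at z = 6, roof underside at 28). Walls 12 mm thick with rounded noses. With the panel fully home its origin is at x = -16 mm.
- mouth_a (a point): middle of the lower edge of the mouth of one bay (case y = +37.5 mm), 6 mm above the table; +x points straight into the bay. The free bay takes 144 mm of the panel, so 16 mm stand out at home; in the packed bay it stops 75 mm in. Which bay is packed changes, is unmarked and cannot be seen from above.
- mouth_b (a point): the same for the other bay (case y = -37.5 mm)
- short_panel: bystander: a shorter, wider painted panel, 100 x 85 x 18 mm, lying flat; origin at its underside or base, to be left alone
- varnish: bystander: grey bottle with white cap, 60 mm diameter, 130 mm tall; origin at its underside or base, to be left alone
- flask: bystander: tall red drinking flask, 70 mm diameter, 220 mm tall; origin at its underside or base, to be left alone
- tape: bystander: roll of paper tape lying flat, 100 mm diameter, 25 mm high; origin at its underside or base, to be left alone
- brush: bystander: hand brush lying flat; origin at its underside or base, to be left alone
- spatula: bystander: spatula lying flat; origin at its underside or base, to be left alone
- jar: bystander: white open cup, 72 mm diameter, 90 mm tall; origin at its underside or base, to be left alone
Not all that is in view belongs to the job. Leave any blue look-alike of the panel alone.

How it is judged:
By the outcome, as a careful person would: the job done as asked, in the order asked, and still so for the second after the job is handed in, with the robot touching nothing.
It also fails if it takes over 51 s, if anything falls off the work surface, if the arm or the gripper's body presses on something with over 40 N, if the wrist force passes 120 N, or if a joint passes its speed limit or range.

## Working session

There is one attempt and no reset: what is moved stays moved. The work goes in short steps, Python scripts to look and compute and a tool call to move; the robot and the scene stay as the last step left them, time stands still between calls to the robot, and variables do not carry over. Pictures are saved under pics/ and viewed, at most 10 in all, crops included, and the job is handed in when it is done.

Besides the shell and the picture viewer there is one more tool, called after ">>>" by a JSON object that holds its "api" and its "payload". move_arm: Moves the arm, as the interface text tells. Its arguments: {"type":"object","properties":{"rows":{"type":"array"},"fingers":{"type":"number"},"newtons":{"type":"number"}},"required":["rows"]}

```bash
mkdir -p pics; python3 - <<'E'
from bench import r
import cv2
for n in("top","side"):
    cv2.imwrite(f"pics/{n}0.png",r.grab_frame(n)); p=r.camera_params(n); print(n,{k:(v if not hasattr(v,'shape') else v.round(4).tolist()) for k,v in p.items()})
o=r.get_obs();print(o,r.tips_ahead)
E
```

```text
top {'fx': 390.51070044137845, 'fy': 390.51070044137845, 'cx': 318.58107172430306, 'cy': 201.87913084528856, 'world_from_camera': [[-0.0005, -0.9821, 0.1882, 0.3095], [-1.0, 0.0, -0.0026, -0.0286], [0.0026, -0.1882, -0.9821, 1.1927], [0.0, 0.0, 0.0, 1.0]]}
side {'fx': 502.83285430100483, 'fy': 502.83285430100483, 'cx': 316.17084194707775, 'cy': 192.89301827441577, 'world_from_camera': [[0.9343, -0.2199, 0.2805, 0.0653], [-0.3564, -0.5936, 0.7215, -1.2883], [0.0079, -0.7741, -0.633, 1.1727], [0.0, 0.0, 0.0, 1.0]]}
{'clock': 0.1, 'joints': array([-1.28111969,  0.47773837,  0.02236373,  1.55636962, -0.01148291,
        1.10931304, -0.08309415]), 'qvel': array([ 1.79311643e-05, -2.28537622e-03, -1.64517597e-03, -1.86122062e-03,
        6.59714784e-04, -5.20837736e-04,  1.12664002e-03]), 'tau': array([ 4.25245293e-03, -5.97763288e+01,  1.61370289e+00, -2.81956422e+01,
        1.28833667e-02,  4.99766786e-03,  2.33734039e-05]), 'tcp_pos': array([0.26128242, 0.62175716, 0.21550216]), 'orientation': array([-6.20655064e-01, -3.07948118e+00,  2.65365858e-03]), 'contact_force': array([-0.07901989,  0.04506811,  0.89173734]), 'moment': array([-0.07925409,  0.01546015, -0.02326893]), 'gripper_force': 0.0, 'grip_width': 0.08513538486658201} 0.014
```

View pics/top0.png

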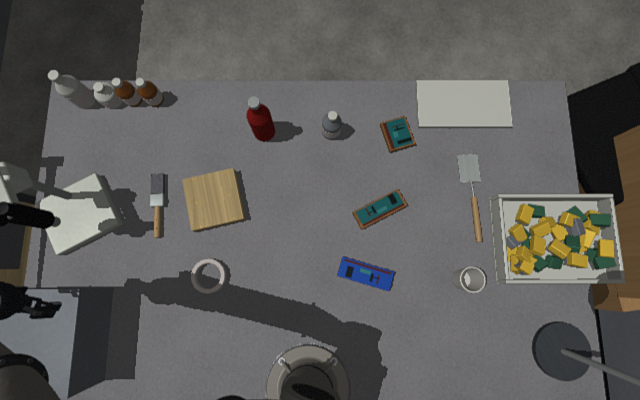

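View pics/side0.png

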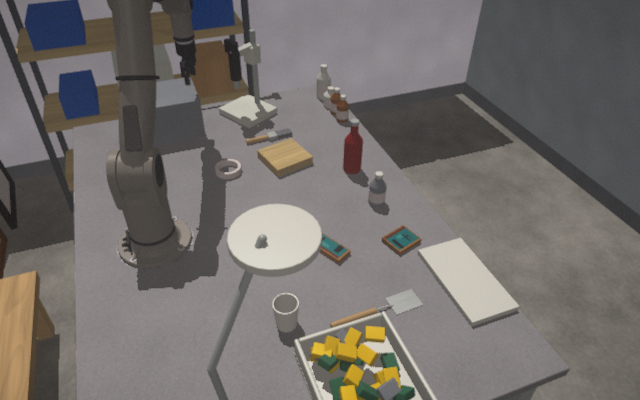

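Candidates for the panel in the top view are teal/orange long at (380,209), teal/orange short at (398,134) and blue at (366,273). The first fits: it is long, narrow and not blue. The case is the plywood block at (213,199) in top and (285,157) in side. I'll confirm with one enlarged composite crop.

```bash
python3 - <<'E'
import cv2,numpy as np
t=cv2.imread("pics/top0.png");s=cv2.imread("pics/side0.png")
def c(im,x,y,w=80,h=60): return cv2.resize(im[y:y+h,x:x+w],(400,300),interpolation=cv2.INTER_CUBIC)
cv2.imwrite("pics/c1.png",np.vstack([np.hstack([c(t,340,180),c(t,174,164)]),np.hstack([c(s,290,220),c(s,245,127)])]))
E
```

```text
(no output)
```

View pics/c1.png

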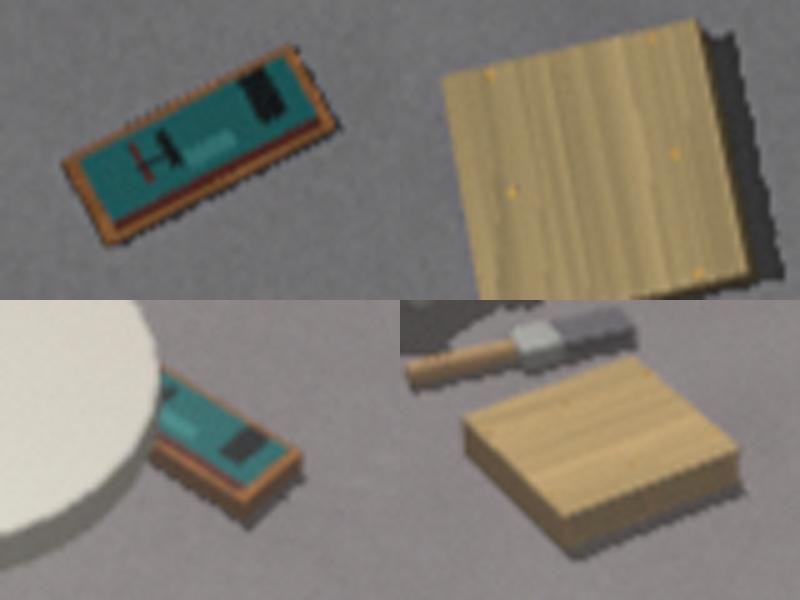

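The composite confirms the panel at top (380,209): long, teal with an orange edge, painted face up. The lamp half hides it in the side view. No mouth is obvious on the case faces I can see, so I'll enlarge it with more contrast while measuring.

```bash
cat > h.py <<'E'
import cv2,numpy as np
from bench import r
def ray(n,uv):
    p=r.camera_params(n);T=np.array(p["world_from_camera"])
    d=T[:3,:3]@[(uv[0]-p["cx"])/p["fx"],(uv[1]-p["cy"])/p["fy"],1];return T[:3,3],d/np.linalg.norm(d)
def plane(n,uv,z):
    o,d=ray(n,uv);return o+d*(z-o[2])/d[2]
def two(a,b):
    o1,d1=ray("top",a);o2,d2=ray("side",b)
    s=np.linalg.lstsq(np.c_[d1,-d2],o2-o1,rcond=None)[0];p,q=o1+d1*s[0],o2+d2*s[1]
    return (p+q)/2,np.linalg.norm(p-q)
def proj(n,P):
    p=r.camera_params(n);T=np.linalg.inv(np.array(p["world_from_camera"]));c=T[:3,:3]@P+T[:3,3]
    return np.array([p["fx"]*c[0]/c[2]+p["cx"],p["fy"]*c[1]/c[2]+p["cy"]])
def blob(im,lo,hi,box):
    x0,y0,x1,y1=box;m=cv2.inRange(cv2.cvtColor(im,cv2.COLOR_BGR2HSV),lo,hi);k=np.zeros_like(m);k[y0:y1,x0:x1]=m[y0:y1,x0:x1]
    k=cv2.morphologyEx(k,cv2.MORPH_CLOSE,np.ones((5,5)))
    return max(cv2.findContours(k,0,cv2.CHAIN_APPROX_NONE)[0],key=cv2.contourArea)
E
python3 - <<'E'
from h import *
t=cv2.imread("pics/top0.png");s=cv2.imread("pics/side0.png")
def c(im,x,y,w,h):
    k=im[y:y+h,x:x+w].astype(float);return cv2.resize(np.clip(k*1.7,0,255).astype('uint8'),(400,600*1//2),interpolation=cv2.INTER_NEAREST)
cv2.imwrite("pics/c2.png",np.vstack([np.hstack([c(t,178,164,40,30),c(t,212,164,40,30)]),np.hstack([c(s,256,148,32,27),c(s,284,148,32,27)])]))
hs=cv2.cvtColor(t,cv2.COLOR_BGR2HSV);print(hs[200,210],hs[209,372],hs[196,377])
for nm,lo,hi,box,z in(("rack",(12,50,60),(30,255,255),(170,155,255,240),.034),("panel",(3,90,40),(100,255,255),(340,180,420,235),.018)):
    ct=blob(t,lo,hi,box);R=cv2.minAreaRect(ct);B=cv2.boxPoints(R);print(nm,R);
    for b in B: print(b.round(1),plane("top",b,z).round(4))
    print(cv2.approxPolyDP(ct,4,True)[:,0].tolist())
for nm,lo,hi,box in(("rack",(10,50,60),(30,255,255),(250,130,320,180)),("panel",(3,90,40),(100,255,255),(300,225,360,270))):
    ct=blob(s,lo,hi,box);print("side",nm,cv2.approxPolyDP(ct,2,True)[:,0].tolist())
E
```

```text
[ 20  95 148] [ 92 132  54] [130   7 111]
rack ((212.6267547607422, 199.35755920410156), (53.89824676513672, 55.937164306640625), 77.19573211669922)
[179.4 179.3] [0.6018 0.3931 0.034 ]
[233.9 166.9] [0.6411 0.2283 0.034 ]
[245.9 219.4] [0.4781 0.186  0.034 ]
[191.3 231.8] [0.4409 0.3469 0.034 ]
[[233, 168], [182, 180], [191, 230], [244, 218]]
panel ((379.48785400390625, 208.47702026367188), (19.703271865844727, 51.98752975463867), 62.10273361206055)
[351.9 211.9] [ 0.5034 -0.1333  0.018 ]
[397.9 187.6] [ 0.5795 -0.2764  0.018 ]
[407.1 205. ] [ 0.5249 -0.3025  0.018 ]
[361.1 229.3] [ 0.4501 -0.1603  0.018 ]
[[397, 189], [353, 212], [361, 228], [406, 205]]
side rack [[291, 138], [258, 150], [258, 157], [277, 176], [312, 163], [312, 156]]
side panel [[323, 236], [321, 250], [338, 262], [348, 254], [349, 250], [339, 249], [337, 244]]
```

View pics/c2.png

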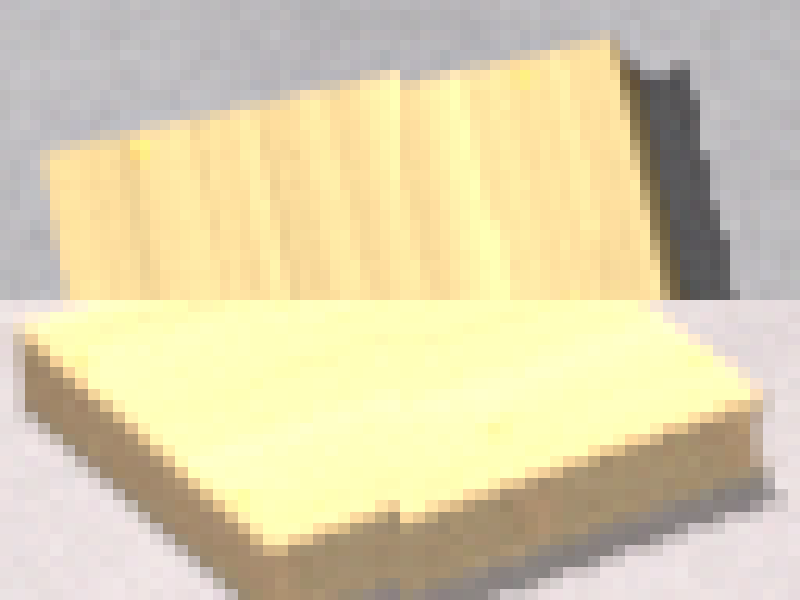

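The two case faces seen from the side (-x and -y facing) are solid, so the mouths face +x or +y. The dowel dots on the roof should mark the walls, so I'll measure them in the case frame.

```bash
python3 - <<'E'
from h import *
t=cv2.imread("pics/top0.png");s=cv2.imread("pics/side0.png")
hs=cv2.cvtColor(t,cv2.COLOR_BGR2HSV).astype(int)
ct=blob(t,(12,50,60),(30,255,255),(170,155,255,240))
# dots: more saturated/orange
m=np.zeros(t.shape[:2],'uint8');cv2.drawContours(m,[ct],-1,255,-1)
sat=hs[...,1];d=((sat>np.median(sat[m>0])+30)&(m>0)&(hs[...,2]>120)).astype('uint8')
# edges by line fits of subpixel contour in world plane
P=np.array([plane("top",q,.034)[:2] for q in ct[:,0].astype(float)],np.float32)
R=cv2.minAreaRect(P);print("rack",R)
c=np.array(R[0]);a=np.radians(R[2]);Q=np.array([[np.cos(a),np.sin(a)],[-np.sin(a),np.cos(a)]])
n,l,st,ce=cv2.connectedComponentsWithStats(d)
for i in range(1,n): print(ce[i].round(1),st[i][4],(Q@(plane("top",ce[i],.034)[:2]-c)*1e3).round(0))
print("Q",Q.round(3))
# two-view heights of roof corners
for a_,b_ in(((245,219),(277,169)),((233.7,167.2),(312,155.5)),((180,179.5),(291,137.5)),((191,231),(258,149.5))):
    X,g=two(a_,b_);print(X.round(4),g.round(4))
for px in((406.5,205.),(397.5,188)): pass
print("panel corner", [proj("side",plane("top",q,.018)).round(1).tolist() for q in((397.9,187.6),(407.1,205),(361,229),(352,212))])
print(two((407,205),(339,256)),)
E
```

```text
rack ((0.5409147143363953, 0.2876141667366028), (0.16737182438373566, 0.1639515906572342), 13.391837120056152)
[224.  171.5] 2 [ 76. -49.]
[191.5 178.5] 4 [78. 52.]
[228.5 194.5] 4 [  2. -48.]
[196.  201.5] 2 [ 4. 51.]
[233.3 218.3] 3 [-73. -48.]
[200.3 226.3] 3 [-74.  52.]
Q [[ 0.973  0.232]
 [-0.232  0.973]]
[0.479  0.1874 0.0399] 0.001
[0.6375 0.2284 0.0372] 0.0032
[0.6036 0.3935 0.0272] 0.0016
[0.4467 0.3477 0.0332] 0.0066
panel corner [[350.9, 249.4], [338.3, 259.4], [300.8, 235.2], [312.8, 226.3]]
(array([ 0.52529137, -0.30021814,  0.029685  ]), np.float64(0.0050314227940433205))
```

The dowels at u = ±75 and 0 mark the walls, so the bays run along v, mostly world y. On the -y face I can see three slightly redder columns, at about x=280, 535 and 745 of the crop, which could be wall noses. I'll check the pixel colours there.

```bash
python3 - <<'E'
from h import *
s=cv2.imread("pics/side0.png");t=cv2.imread("pics/top0.png")
c=np.array([.5409,.2876]);u=np.array([.973,.232]);v=np.array([-.232,.973])
def sm(p): return cv2.remap(s,np.float32([[p[0]]]),np.float32([[p[1]]]),cv2.INTER_LINEAR)[0,0].tolist()
def row(f,z):
    for w in range(-85,90,10): 
        P=np.r_[c+f(w/1e3),z];p=proj("side",P);print(w,p.round(1).tolist(),sm(p))
for z in(.017,.026): print("-y face z",z);row(lambda w:u*w-v*.081,z)
print("-x face");row(lambda w:v*w-u*.082,.017)
for px in((150,175),(165,175),(150,237),(160,237)):
    P=plane("top",px,.015)[:2]-c;print("brush",u@P,v@P)
E
```

```text
-y face z 0.017
-85 [276.5, 173.7] [65, 83, 97]
-75 [278.8, 172.9] [67, 85, 100]
-65 [281.0, 172.0] [67, 84, 96]
-55 [283.2, 171.1] [68, 84, 96]
-45 [285.5, 170.2] [65, 82, 95]
-35 [287.7, 169.4] [65, 83, 96]
-25 [289.9, 168.5] [66, 84, 97]
-15 [292.1, 167.7] [64, 83, 96]
-5 [294.3, 166.8] [66, 84, 100]
5 [296.5, 166.0] [67, 84, 98]
15 [298.6, 165.1] [65, 84, 97]
25 [300.8, 164.3] [67, 86, 97]
35 [302.9, 163.5] [67, 85, 98]
45 [305.1, 162.6] [67, 87, 99]
55 [307.2, 161.8] [67, 86, 98]
65 [309.3, 161.0] [65, 84, 98]
75 [311.4, 160.2] [79, 92, 107]
85 [313.5, 159.3] [131, 130, 137]
-y face z 0.026
-85 [276.4, 171.8] [65, 82, 99]
-75 [278.7, 171.0] [65, 83, 98]
-65 [280.9, 170.1] [68, 85, 96]
-55 [283.2, 169.2] [68, 87, 97]
-45 [285.4, 168.4] [68, 85, 97]
-35 [287.6, 167.5] [66, 85, 97]
-25 [289.8, 166.6] [67, 86, 98]
-15 [292.0, 165.8] [62, 81, 93]
-5 [294.2, 164.9] [68, 86, 101]
5 [296.4, 164.1] [67, 86, 98]
15 [298.6, 163.3] [68, 87, 98]
25 [300.8, 162.4] [66, 86, 99]
35 [302.9, 161.6] [67, 87, 99]
45 [305.1, 160.8] [64, 83, 98]
55 [307.2, 159.9] [66, 83, 97]
65 [309.3, 159.1] [64, 83, 99]
75 [311.4, 158.3] [79, 95, 110]
85 [313.5, 157.5] [127, 128, 134]
-x face
-85 [277.7, 174.0] [66, 85, 101]
-75 [276.4, 172.7] [65, 82, 98]
-65 [275.0, 171.4] [65, 82, 98]
-55 [273.7, 170.1] [63, 81, 95]
-45 [272.4, 168.8] [65, 81, 96]
-35 [271.1, 167.5] [64, 82, 97]
-25 [269.7, 166.2] [63, 82, 97]
-15 [268.5, 165.0] [64, 81, 96]
-5 [267.2, 163.7] [63, 80, 95]
5 [265.9, 162.4] [63, 80, 96]
15 [264.6, 161.2] [64, 81, 96]
25 [263.3, 160.0] [65, 83, 98]
35 [262.1, 158.7] [64, 80, 95]
45 [260.8, 157.5] [64, 81, 96]
55 [259.6, 156.3] [62, 78, 94]
65 [258.4, 155.1] [63, 80, 95]
75 [257.1, 153.9] [102, 108, 118]
85 [255.9, 152.7] [129, 129, 135]
brush 0.12470671255085183 0.18060144519434615
brush 0.11390985849490115 0.13528402926252658
brush -0.06658427656535094 0.2102116790773958
brush -0.07357947683546283 0.18090585927616443
```

The bay columns on the -y face (R-G about 12) differ from the wall columns (about 15, the same as the solid -x face). The brush lying 55-130 mm off the +y face would also block that side. So I take the mouths as facing -y, towards the panel. Next I'll fit clean roof edges and panel edges to sub-pixel and work out the approach.

```bash
cat >> h.py <<'E'
from scipy.spatial.transform import Rotation as Ro
def edge(im,A,B,z,n,half=.009,name="top",ch=None):
    """line fit of strongest colour step near world segment A-B (plane z), n=outward normal; returns offset(mm) at mid and angle(deg)"""
    A,B,n=map(np.asarray,(A,B,n));im=cv2.GaussianBlur(im,(0,0),.6).astype(np.float32);S=[];D=[]
    k=np.linspace(-half,half,37)
    for s in np.linspace(.08,.92,40):
        C=A+(B-A)*s;px=np.float32([proj(name,np.r_[C+n*q,z]) for q in k])
        pr=cv2.remap(im,px[:,:1].copy(),px[:,1:].copy(),cv2.INTER_LINEAR)[:,0]
        g=np.linalg.norm(np.gradient(pr,axis=0),axis=1);i=g.argmax();w=g[max(i-4,0):i+5];S.append(s);D.append((w@k[max(i-4,0):i+5])/w.sum())
    S,D=np.array(S),np.array(D);ok=np.ones(40,bool)
    for _ in range(4):
        f=np.polyfit(S[ok],D[ok],1);e=abs(D-np.polyval(f,S));ok=e<max(2*np.median(e),3e-4)
    return np.polyval(f,.5)*1e3,np.degrees(f[0]/np.linalg.norm(B-A)),ok.sum(),np.std((D-np.polyval(f,S))[ok])*1e3
def togo(target,yaw):
    "shift (cm, tool axes) and twist (deg) from the measured pose to target, tool y at heading yaw"
    o=r.get_obs();R=Ro.from_rotvec(o["orientation"]).as_matrix();d=R.T@(np.asarray(target)-o["tcp_pos"])*100
    y=np.degrees(np.arctan2(R[1,1],R[0,1]));return d.round(2),round((y-yaw+90)%180-90,2),R.round(3).tolist()
E
python3 - <<'E'
from h import *
t=cv2.imread("pics/top0.png")
c=np.array([.5426,.2897]);a=np.radians(13.4);u=np.array([np.cos(a),np.sin(a)]);v=np.array([-u[1],u[0]])
f=lambda x,y:c+u*x+v*y
print("rack +u",edge(t,f(.081,-.08),f(.081,.08),.034,u)," +v",edge(t,f(-.081,.08),f(.081,.08),.034,v))
print("rack -u",edge(t,f(-.081,-.08),f(-.081,.08),.034,-u)," -v",edge(t,f(-.081,-.08),f(.081,-.08),.034,-v))
ct=blob(t,(3,90,40),(100,255,255),(340,180,420,235))
P=np.array([plane("top",q,.018)[:2] for q in ct[:,0].astype(float)],np.float32);print(cv2.minAreaRect(P))
p=np.array([.5145,-.2181]);b=np.radians(28);e=np.array([np.cos(b),np.sin(b)]);l=np.array([-e[1],e[0]])
g=lambda x,y:p+e*x+l*y
print("panel +e",edge(t,g(.03,-.08),g(.03,.08),.018,e),"-e",edge(t,g(-.03,-.08),g(-.03,.08),.018,-e))
print("panel +l",edge(t,g(-.03,.08),g(.03,.08),.018,l),"-l",edge(t,g(-.03,-.08),g(.03,-.08),.018,-l))
G=p-l*.064;print("grasp",G,togo(np.r_[G,.12],28))
E
```

```text
Traceback (most recent call last):
  File "h.py", line 25, in edge
    C=A+(B-A)*s;px=np.float32([proj(name,np.r_[C+n*q,z]) for q in k])
                               ~~~~^^^^^^^^^^^^^^^^^^^^^
  File "h.py", line 13, in proj
    p=r.camera_params(n);T=np.linalg.inv(np.array(p["world_from_camera"]));c=T[:3,:3]@P+T[:3,3]
ValueError: time passes only in moves, steps and waits
```

```bash
sed -i 's/r.camera_params(n)/CP[n]/; s/^def ray/CP={n:r.camera_params(n) for n in("top","side")}\ndef ray/' h.py
cat > m1.py <<'E'
from h import *
t=cv2.imread("pics/top0.png")
c=np.array([.5426,.2897]);a=np.radians(13.4);u=np.array([np.cos(a),np.sin(a)]);v=np.array([-u[1],u[0]])
f=lambda x,y:c+u*x+v*y
print("rack +u",edge(t,f(.081,-.08),f(.081,.08),.034,u)," +v",edge(t,f(-.081,.08),f(.081,.08),.034,v))
print("rack -u",edge(t,f(-.081,-.08),f(-.081,.08),.034,-u)," -v",edge(t,f(-.081,-.08),f(.081,-.08),.034,-v))
p=np.array([.5145,-.2181]);b=np.radians(28);e=np.array([np.cos(b),np.sin(b)]);l=np.array([-e[1],e[0]])
g=lambda x,y:p+e*x+l*y
print("panel +e",edge(t,g(.03,-.08),g(.03,.08),.018,e),"-e",edge(t,g(-.03,-.08),g(-.03,.08),.018,-e))
print("panel +l",edge(t,g(-.03,.08),g(.03,.08),.018,l),"-l",edge(t,g(-.03,-.08),g(.03,-.08),.018,-l))
G=p-l*.064;print("grasp",G,togo(np.r_[G,.12],28))
E
python3 m1.py
```

```text
rack +u (np.float64(0.3670119608721865), np.float64(0.17320826532455463), np.int64(31), np.float64(0.3414121053152229))  +v (np.float64(-0.12828587581750758), np.float64(-0.07350426851463963), np.int64(33), np.float64(0.3136575982745426))
rack -u (np.float64(0.4815981117847172), np.float64(-0.2753391014461149), np.int64(35), np.float64(0.6702246463328034))  -v (np.float64(-0.9647882386479374), np.float64(-0.006191360632091383), np.int64(35), np.float64(0.46565927287641257))
panel +e (np.float64(-5.178815686792191), np.float64(0.38890525896054334), np.int64(37), np.float64(0.5088634087397896)) -e (np.float64(3.1625406755872825), np.float64(-0.10202033011191614), np.int64(30), np.float64(0.33404078065933746))
panel +l (np.float64(2.176083569687969), np.float64(-1.1154906744097526), np.int64(28), np.float64(0.4939279122575342)) -l (np.float64(-7.5428003975626385), np.float64(0.09711418067420706), np.int64(37), np.float64(0.3624700428368602))
grasp [ 0.54454618 -0.27460865] (array([-60.83, -71.65,   9.68]), np.float64(39.21), [[-0.922, 0.387, -0.001], [0.387, 0.922, -0.002], [-0.0, -0.002, -1.0]])
```

>>> {"api": "move_arm", "payload": {"rows": [-3.8, -4.5, 0, 4, -7.6, -9, 0, 8, -11.4, -13.5, 0, 12, -15.2, -18, 0, 16, -19, -22.5, 0, 20, -22.8, -27, 0, 24, -26.6, -31.5, 0, 28, -30.4, -36, 0, 32, -34.2, -40.5, 0, 36, -38, -45, 0, 39.2], "fingers": 1}}

```text
clock: 1.35
tcp_pos: [0.4376, 0.0584, 0.2164]
orientation: [-1.62, -2.692, -0.001]
contact_force: [0.8, 0.7, 0.8]
grip_width: 0.0854
gripper_force: 0.0
```

```bash
python3 -c "
from h import *
print(togo([.5445,-.2746,.12],27.8),r.get_obs()['tcp_pos'])"
```

```text
(array([-34.43,  -6.14,   9.63]), np.float64(0.11), [[-0.468, 0.884, 0.0], [0.884, 0.468, 0.0], [0.0, 0.0, -1.0]]) [0.43757696 0.05840084 0.2164416 ]
```

>>> {"api": "move_arm", "payload": {"rows": [-5.8, -1, 0.5, 0, -11.6, -2, 2, 0, -17.4, -3, 4, 0, -23.2, -4, 6, 0, -29, -5, 8, 0, -34, -6, 9.6, 0, -34, -6, 9.6, 0, -34, -6, 9.6, 0]}}

```text
clock: 2.35
tcp_pos: [0.5438, -0.2677, 0.1198]
orientation: [-1.617, -2.692, -0.0]
contact_force: [-0.6, -0.5, -0.6]
grip_width: 0.0852
gripper_force: 0.0
```

```bash
python3 -c "
from h import *
print(togo([.5445,-.2746,.017],27.8),r.get_obs()['tcp_pos'])
cv2.imwrite('pics/t1.png',r.grab_frame('top')[150:250,330:460].repeat(6,0).repeat(6,1))"
```

```text
(array([-0.66, -0.25, 10.28]), np.float64(0.2), [[-0.469, 0.883, -0.001], [0.883, 0.469, 0.001], [0.001, -0.001, -1.0]]) [ 0.5437558  -0.26766228  0.11984637]
```

View pics/t1.png

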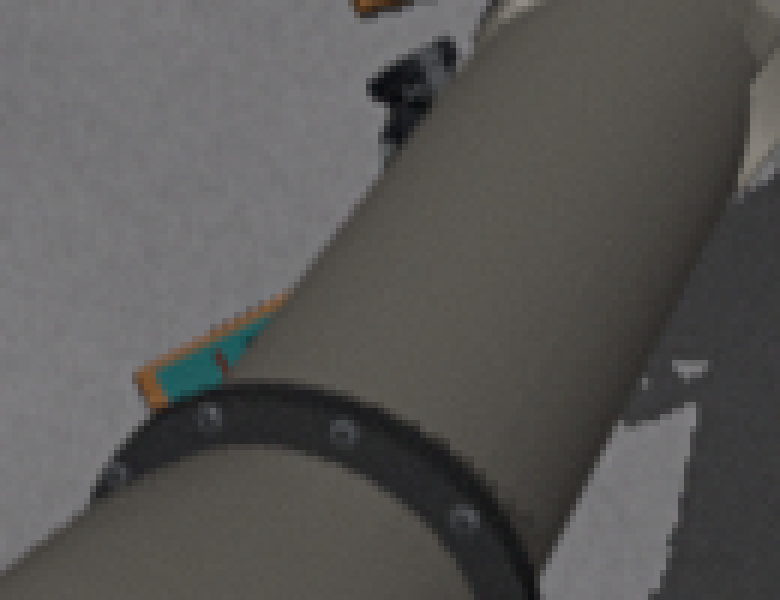

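The arm hides most of the panel, but the visible end is unmoved. Descending and gripping.

>>> {"api": "move_arm", "payload": {"rows": [-0.6, -0.2, 4, 0, -0.6, -0.2, 8, 0, -0.6, -0.2, 9.6, 0, -0.6, -0.2, 10.2, 0, -0.6, -0.2, 10.2, 0]}}

```text
clock: 3.02
tcp_pos: [0.5459, -0.2743, 0.0193]
orientation: [1.617, 2.692, 0.001]
contact_force: [0.0, -0.0, 0.3]
grip_width: 0.0854
gripper_force: 0.0
```

>>> {"api": "move_arm", "payload": {"rows": [0, 0, 0, 0, 0, 0, 0, 0, 0, 0, 0, 0, 0, 0, 0, 0, 0, 0, 0, 0, 0, 0, 0, 0], "fingers": 0, "newtons": 60}}

```text
clock: 3.78
tcp_pos: [0.5452, -0.2743, 0.0183]
orientation: [-1.618, -2.693, 0.0]
contact_force: [0.2, 0.3, 0.3]
grip_width: 0.0003
gripper_force: 0.0
```

The fingers closed fully, so the grasp missed. I'll look before doing anything else.

```bash
python3 -c "
from h import *
cv2.imwrite('pics/s2f.png',r.grab_frame('side'));cv2.imwrite('pics/t2f.png',r.grab_frame('top'))
s=cv2.imread('pics/s2f.png')[190:290,270:410];t=cv2.imread('pics/t2f.png')[150:250,320:460]
f=lambda k:cv2.resize(k,(560,400),interpolation=cv2.INTER_CUBIC)
cv2.imwrite('pics/c3.png',cv2.resize(np.vstack([f(s),f(t)])[:, :],(420,600)))"
```

```text
(no output)
```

View pics/c3.png

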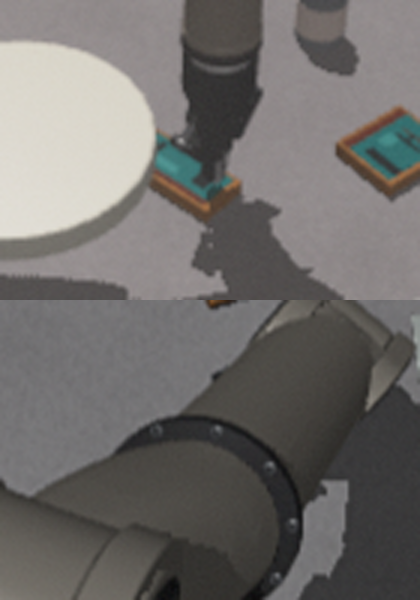

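```bash
python3 -c "
from h import *
s=cv2.imread('pics/s2f.png')[205:271,310:390]
cv2.imwrite('pics/c4.png',cv2.resize(s,(727,600),interpolation=cv2.INTER_CUBIC))
o=r.get_obs();print(o['grip_width'],o['tcp_pos'],o['contact_force'],r.tips_ahead)
for z in(.004,.018,.036):print(z,proj('side',np.r_[o['tcp_pos'][:2],z]))"
```

```text
-0.0003547252156213893 [ 0.5451848  -0.27435295  0.01834558] [-0.30418363 -0.52849377 -0.14975038] 0.014
0.004 [340.53502051 254.66546794]
0.018 [340.7048853  251.59609368]
0.036 [340.92607275 247.59934393]
```

View pics/c4.png

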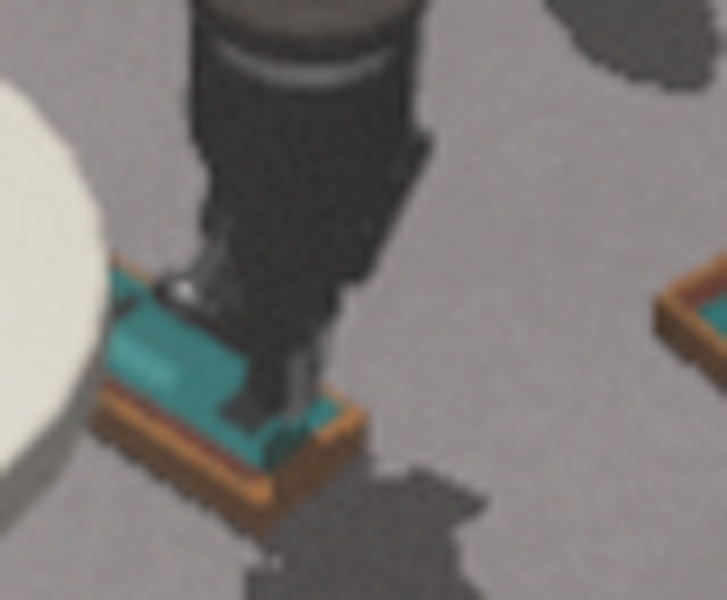

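The crop shows the shut fingertips resting on the panel's face at side px (341,251), inboard of the near rim. They passed over the rim because they were too high, and the panel's corner at (340,259) has not moved. I'll lift, open and go deeper in small steps, watching the force.

>>> {"api": "move_arm", "payload": {"rows": [0, 0, -3, 0, 0, 0, -3, 0]}}

```text
clock: 4.12
tcp_pos: [0.5466, -0.2753, 0.0502]
orientation: [1.616, 2.69, 0.001]
contact_force: [0.5, -0.3, -0.2]
grip_width: -0.0002
gripper_force: 0.0
```

>>> {"api": "move_arm", "payload": {"rows": [0, 0, 0, 0, 0, 0, 0, 0, 0, 0, 0, 0, 0, 0, 0, 0, 0, 0, 1.5, 0, 0, 0, 3, 0, 0, 0, 3.3, 0, 0, 0, 3.5, 0, 0, 0, 3.6, 0], "fingers": 1}}

```text
clock: 5.25
tcp_pos: [0.5454, -0.2745, 0.0125]
orientation: [1.618, 2.693, 0.0]
contact_force: [0.4, 0.7, -0.2]
grip_width: 0.0857
gripper_force: 0.0
```

>>> {"api": "move_arm", "payload": {"rows": [0, 0, 0.2, 0, 0, 0, 0.4, 0, 0, 0, 0.4, 0]}}

```text
clock: 5.62
tcp_pos: [0.5452, -0.2743, 0.0084]
orientation: [-1.618, -2.693, -0.0]
contact_force: [-0.5, -0.5, -0.2]
grip_width: 0.0855
gripper_force: 0.0
```

>>> {"api": "move_arm", "payload": {"rows": [0, 0, 0, 0, 0, 0, 0, 0, 0, 0, 0, 0, 0, 0, 0, 0, 0, 0, 0, 0], "fingers": 0, "newtons": 60}}

```text
clock: 6.25
tcp_pos: [0.5452, -0.2743, 0.0084]
orientation: [-1.618, -2.693, -0.0]
contact_force: [-0.7, -0.3, -0.6]
grip_width: -0.0
gripper_force: 0.0
```

```bash
python3 -c "
from h import *
cv2.imwrite('pics/s3f.png',r.grab_frame('side'))
a=cv2.imread('pics/s2f.png')[225:275,315:365];b=cv2.imread('pics/s3f.png')[225:275,315:365]
cv2.imwrite('pics/c5.png',np.hstack([cv2.resize(np.clip(k*1.5,0,255).astype('uint8'),(400,400),interpolation=cv2.INTER_NEAREST) for k in(a,b)]))
o=r.get_obs();print(o['joints'],o['tau'].round(1),o['grip_width'],o['contact_force'])"
```

```text
[ 0.03357696  0.68073466  0.4527636   1.87997034 -0.45132312  0.68321132
  1.24336177] [ -0.  -57.2   9.8 -17.9   0.    0.    0. ] 0.0002550772242546811 [ 0.19192759 -0.13725025  0.11948948]
```

View pics/c5.png

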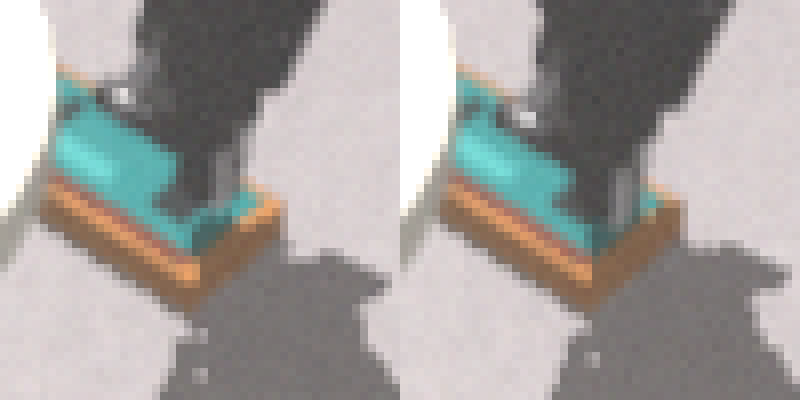

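The shut tip moved about 2 px down the image for the 10 mm descent and still stands above the panel's face. So the tips are higher than the text suggests. I'll measure this by touching the panel's top gently.

>>> {"api": "move_arm", "payload": {"rows": [0, 0, 0.1, 0, 0, 0, 0.2, 0, 0, 0, 0.2, 0]}}

```text
clock: 6.68
tcp_pos: [0.5451, -0.2743, 0.0062]
orientation: [-1.618, -2.693, 0.0]
contact_force: [0.2, 0.0, -0.3]
grip_width: 0.0002
gripper_force: 0.0
```

>>> {"api": "move_arm", "payload": {"rows": [0, 0, 0.1, 0, 0, 0, 0.2, 0, 0, 0, 0.2, 0]}}

```text
clock: 7.05
tcp_pos: [0.5451, -0.2743, 0.0043]
orientation: [-1.618, -2.693, 0.0]
contact_force: [0.8, -0.7, 0.6]
grip_width: -0.0001
gripper_force: 0.0
```

>>> {"api": "move_arm", "payload": {"rows": [0, 0, 0.1, 0, 0, 0, 0.2, 0, 0, 0, 0.3, 0]}}

```text
clock: 7.42
tcp_pos: [0.5453, -0.2744, 0.0031]
orientation: [-1.618, -2.693, -0.002]
contact_force: [-7.0, 4.8, 24.6]
grip_width: -0.0002
gripper_force: 12.5
```

>>> {"api": "move_arm", "payload": {"rows": [0, 0, 0.1, 0, 0, 0, 0.2, 0, 0, 0, 0.2, 0]}}

```text
clock: 7.8
tcp_pos: [0.5454, -0.2744, 0.0031]
orientation: [-1.619, -2.692, -0.004]
contact_force: [-11.1, 8.1, 36.5]
grip_width: 0.0001
gripper_force: 18.2
```

Contact came at TCP z = 0.003 on a top that the cameras put at 0.018. So the tips really stand about 15 mm behind the reported TCP, and I must command roughly z = -0.016 for the grasp. Lifting, opening and descending accordingly, with the force checked on the way.

>>> {"api": "move_arm", "payload": {"rows": [0, 0, -3, 0, 0, 0, -4, 0]}}

```text
clock: 8.05
tcp_pos: [0.5461, -0.2749, 0.0409]
orientation: [1.617, 2.691, 0.001]
contact_force: [-0.8, -1.2, 0.1]
grip_width: -0.0001
gripper_force: 0.0
```

>>> {"api": "move_arm", "payload": {"rows": [0, 0, 0, 0, 0, 0, 0, 0, 0, 0, 0, 0, 0, 0, 0, 0, 0, 0, 2, 0, 0, 0, 4, 0, 0, 0, 4.6, 0, 0, 0, 5, 0, 0, 0, 5, 0], "fingers": 1}}

```text
clock: 9.18
tcp_pos: [0.5452, -0.2745, -0.0107]
orientation: [-1.618, -2.693, 0.0]
contact_force: [0.2, 0.0, -0.1]
grip_width: 0.0854
gripper_force: 0.0
```

>>> {"api": "move_arm", "payload": {"rows": [0, 0, 0.2, 0, 0, 0, 0.5, 0, 0, 0, 0.5, 0]}}

```text
clock: 9.55
tcp_pos: [0.5452, -0.2742, -0.0157]
orientation: [-1.618, -2.693, -0.0]
contact_force: [0.5, -0.6, -0.0]
grip_width: 0.0852
gripper_force: 0.0
```

>>> {"api": "move_arm", "payload": {"rows": [0, 0, 0, 0, 0, 0, 0, 0, 0, 0, 0, 0, 0, 0, 0, 0, 0, 0, 0, 0], "fingers": 0, "newtons": 60}}

```text
clock: 10.18
tcp_pos: [0.5455, -0.2746, -0.0151]
orientation: [1.618, 2.692, 0.0]
contact_force: [-0.6, 0.5, 6.1]
grip_width: 0.0585
gripper_force: 65.1
```

The panel is gripped (58.5 mm, 65 N). Lifting it and working out the pose in front of the near bay (u = -37.5 mm).

>>> {"api": "move_arm", "payload": {"rows": [0, 0, -2, 0, 0, 0, -4, 0, 0, 0, -4, 0]}}

```text
clock: 10.55
tcp_pos: [0.5467, -0.2752, 0.0268]
orientation: [1.616, 2.689, 0.001]
contact_force: [-0.1, -0.2, -1.2]
grip_width: 0.0583
gripper_force: 64.9
```

```bash
cat >> h.py <<'E'
c=np.array([.5425,.2894]);YAW=13.2;a=np.radians(YAW);u=np.array([np.cos(a),np.sin(a)]);v=np.array([-u[1],u[0]])
def tgt(side,d,z): return np.r_[c+u*.0375*side+v*(-.08-d-.144),z]
E
python3 -c "
from h import *
for s in(-1,1): print(tgt(s,.03,.03),togo(tgt(s,.03,.025),YAW))
print(r.get_obs()['grip_width'])"
```

```text
[0.56399191 0.0335478  0.03      ] (array([26.45, 16.02,  0.14]), np.float64(14.81), [[-0.47, 0.883, 0.004], [0.883, 0.47, -0.002], [-0.003, 0.003, -1.0]])
[0.63701033 0.05067412 0.03      ] (array([24.53, 23.27,  0.16]), np.float64(14.81), [[-0.47, 0.883, 0.004], [0.883, 0.47, -0.002], [-0.003, 0.003, -1.0]])
0.05825913507209135
```

>>> {"api": "move_arm", "payload": {"rows": [4.4, 2.6, 0, 2.5, 8.8, 5.3, 0, 5, 13.2, 8, 0, 7.5, 17.6, 10.7, 0, 10, 22, 13.4, 0, 12.5, 26.4, 16, 0, 14.7, 26.4, 16, 0, 14.7, 26.4, 16, 0, 14.7]}}

```text
clock: 11.55
tcp_pos: [0.5623, 0.0335, 0.0243]
orientation: [1.948, 2.464, -0.001]
contact_force: [0.5, -0.2, -2.2]
grip_width: 0.0584
gripper_force: 64.9
```

```bash
cat > m2.py <<'E'
from h import *
t=r.grab_frame("top");s=r.grab_frame("side");cv2.imwrite("pics/t4.png",t);cv2.imwrite("pics/s4.png",s)
o=r.get_obs();print(togo(tgt(-1,.03,o["tcp_pos"][2]),YAW)[:2],o["tcp_pos"])
cv2.imwrite("pics/c6.png",np.hstack([cv2.resize(t[140:290,170:370],(400,300),interpolation=cv2.INTER_CUBIC),cv2.resize(s[120:270,220:420],(400,300),interpolation=cv2.INTER_CUBIC)]))
E
python3 m2.py
```

```text
(array([ 0.11,  0.2 , -0.  ]), np.float64(-0.02)) [0.56231443 0.03203669 0.02447802]
```

View pics/c6.png

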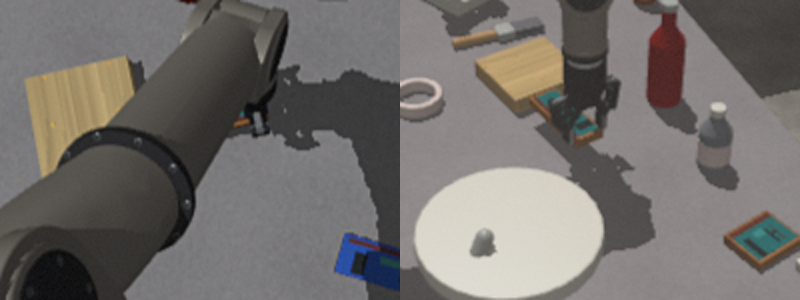

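The top view is blocked by the forearm. The side view (crop (530,95) to (600,140)) shows the panel lined up in front of the case's near bay. I'll lower to insertion height and measure its alignment against the case in the side view.

>>> {"api": "move_arm", "payload": {"rows": [0.1, 0.2, 1.5, 0, 0.1, 0.2, 3.1, 0, 0.1, 0.2, 3.1, 0, 0.1, 0.2, 3.1, 0]}}

```text
clock: 12.15
tcp_pos: [0.5641, 0.0349, -0.0069]
orientation: [-1.95, -2.463, 0.001]
contact_force: [0.1, -0.4, -1.0]
grip_width: 0.0582
gripper_force: 64.8
```

```bash
cat > m3.py <<'E'
from h import *
s=r.grab_frame("side");cv2.imwrite("pics/s5.png",s);o=r.get_obs()
print(togo(tgt(-1,.03,-.007),YAW)[:2],o["tcp_pos"])
f=lambda x,y:c+u*x+v*y
print("rack -u roof",edge(s,f(-.081,-.08),f(-.081,.06),.034,-u,.006,"side"),"rack -v roof",edge(s,f(-.08,-.08),f(-.03,-.08),.034,-v,.006,"side"))
R=Ro.from_rotvec(o["orientation"]).as_matrix();X=R[:2,0];Y=R[:2,1];p=o["tcp_pos"][:2];zt=o["tcp_pos"][2]+.0151+.018
print("zt",zt)
for z,n in((zt,"top"),(zt-.018,"bottom")):
    print(n,"-u",edge(s,p-Y*.03+X*.05,p-Y*.03+X*.143,z,-Y,.006,"side"))
    print(n,"front",edge(s,p-Y*.03+X*.144,p+Y*.03+X*.144,z,X,.008,"side"))
for x in(.145,.1,.06,.03): print(proj("side",np.r_[p-Y*.03+X*x,zt]).round(1),proj("side",np.r_[p-Y*.03+X*x,zt-.018]).round(1))
q=p-Y*.03+X*.1;print([(k,s[tuple(proj("side",np.r_[q-Y*k/1e3,zt]).round().astype(int)[::-1])].tolist()) for k in range(-9,16,2)])
E
python3 m3.py
```

```text
(array([-0.13, -0.07,  0.04]), np.float64(0.08)) [ 0.56438421  0.03502701 -0.00655496]
rack -u roof (np.float64(1.2942707539032625), np.float64(-0.07179317759959591), np.int64(34), np.float64(0.6959334647624908)) rack -v roof (np.float64(4.937261887211228), np.float64(-1.0432659849416515), np.int64(29), np.float64(0.49434489128738857))
zt 0.02654503656676404
top -u (np.float64(-4.847523718322474), np.float64(-1.3356438311765422), np.int64(24), np.float64(0.32715352986144514))
top front (np.float64(-5.7920430722063925), np.float64(-5.21605493679021), np.int64(31), np.float64(1.1258175944343523))
bottom -u (np.float64(5.320673880752536), np.float64(0.008322759381015652), np.int64(34), np.float64(0.11940883569723036))
bottom front (np.float64(5.783144973444671), np.float64(3.3602461913902535), np.int64(31), np.float64(0.9009467622343067))
[284.3 173.3] [284.4 177.1]
[290.6 179.4] [290.7 183.2]
[296.3 184.9] [296.4 188.8]
[300.8 189.2] [300.8 193.1]
[(-9, [75, 81, 85]), (-7, [61, 72, 107]), (-5, [61, 72, 107]), (-3, [62, 80, 113]), (-1, [62, 80, 113]), (1, [59, 85, 119]), (3, [54, 76, 102]), (5, [52, 67, 89]), (7, [52, 67, 89]), (9, [52, 65, 85]), (11, [52, 65, 85]), (13, [64, 72, 85]), (15, [75, 77, 83])]
```

The side-view edges agree to within about 2 mm, and the rounded noses can absorb that. Advancing slowly and reading the force.

>>> {"api": "move_arm", "payload": {"rows": [0.8, 0, 0, 0, 1.6, 0, 0, 0, 2.2, 0, 0, 0, 2.8, 0, 0, 0, 3.3, 0, 0, 0]}}

```text
clock: 12.82
tcp_pos: [0.5565, 0.068, -0.0066]
orientation: [-1.949, -2.464, -0.0]
contact_force: [-0.2, -0.1, -1.4]
grip_width: 0.0583
gripper_force: 64.8
```

>>> {"api": "move_arm", "payload": {"rows": [0.5, 0, 0, 0, 1, 0, 0, 0]}}

```text
clock: 13.08
tcp_pos: [0.5543, 0.0774, -0.0066]
orientation: [1.949, 2.464, -0.0]
contact_force: [-1.1, 0.3, -2.1]
grip_width: 0.0583
gripper_force: 64.8
```

The front is nominally about 15 mm in with no contact, so the mouths do face this way. Continuing.

>>> {"api": "move_arm", "payload": {"rows": [1, 0, 0, 0, 2, 0, 0, 0, 3, 0, 0, 0]}}

```text
clock: 13.45
tcp_pos: [0.5472, 0.1073, -0.0066]
orientation: [-1.948, -2.464, -0.0]
contact_force: [0.3, -0.6, -2.3]
grip_width: 0.0584
gripper_force: 64.8
```

>>> {"api": "move_arm", "payload": {"rows": [0.8, 0, 0, 0, 1.6, 0, 0, 0, 2.2, 0, 0, 0]}}

```text
clock: 13.82
tcp_pos: [0.5422, 0.1283, -0.0066]
orientation: [-1.949, -2.464, -0.0]
contact_force: [-0.6, 0.1, -1.1]
grip_width: 0.0585
gripper_force: 64.8
```

>>> {"api": "move_arm", "payload": {"rows": [0.4, 0, 0, 0, 0.8, 0, 0, 0, 1.2, 0, 0, 0]}}

```text
clock: 14.2
tcp_pos: [0.5396, 0.1394, -0.0066]
orientation: [1.95, 2.463, -0.0]
contact_force: [-0.3, 0.1, -1.5]
grip_width: 0.0581
gripper_force: 64.8
```

Depth is about 79 mm with no stop. Continuing towards home, with the pads to stop about 5 mm short of the mouth.

>>> {"api": "move_arm", "payload": {"rows": [0.5, 0, 0, 0, 1, 0, 0, 0, 1.5, 0, 0, 0]}}

```text
clock: 14.58
tcp_pos: [0.536, 0.1544, -0.0066]
orientation: [-1.949, -2.464, -0.0]
contact_force: [0.2, -0.3, -1.6]
grip_width: 0.0582
gripper_force: 64.8
```

>>> {"api": "move_arm", "payload": {"rows": [0.7, 0, 0, 0, 1.4, 0, 0, 0, 2, 0, 0, 0]}}

```text
clock: 14.95
tcp_pos: [0.5314, 0.1741, -0.0066]
orientation: [-1.949, -2.464, -0.0]
contact_force: [0.2, 0.0, -2.3]
grip_width: 0.0585
gripper_force: 64.8
```

>>> {"api": "move_arm", "payload": {"rows": [0.4, 0, 0, 0, 0.8, 0, 0, 0, 1, 0, 0, 0, 1, 0, 0, 0]}}

```text
clock: 15.45
tcp_pos: [0.5293, 0.1833, -0.0066]
orientation: [1.949, 2.464, 0.0]
contact_force: [0.1, -0.0, -1.3]
grip_width: 0.0586
gripper_force: 64.8
```

Depth is about 124 mm, well past 75, so this is the free bay. I'll go 5 mm more, release, back out behind the tail, shut the fingers and push the rest.

>>> {"api": "move_arm", "payload": {"rows": [0.3, 0, 0, 0, 0.5, 0, 0, 0, 0.5, 0, 0.1, 0, 0.5, 0, 0.1, 0]}}

```text
clock: 15.95
tcp_pos: [0.528, 0.188, -0.0077]
orientation: [-1.949, -2.464, 0.0]
contact_force: [-0.1, 0.2, -1.0]
grip_width: 0.059
gripper_force: 64.8
```

>>> {"api": "move_arm", "payload": {"rows": [0, 0, 0, 0, 0, 0, 0, 0, 0, 0, 0, 0, 0, 0, 0, 0, -1.5, 0, 0, 0, -3, 0, 0, 0, -5, 0, 0, 0, -5, 0, 0, 0], "fingers": 1}}

```text
clock: 16.95
tcp_pos: [0.5402, 0.1362, -0.0074]
orientation: [1.954, 2.459, -0.001]
contact_force: [-0.2, 0.2, 0.1]
grip_width: 0.0855
gripper_force: 0.0
```

>>> {"api": "move_arm", "payload": {"rows": [0, 0, 0, 0, 0, 0, 0, 0, 0, 0, 0, 0, 0, 0, 0, 0, 0, 0, 0, 0], "fingers": 0}}

```text
clock: 17.58
tcp_pos: [0.5396, 0.1396, -0.0076]
orientation: [-1.949, -2.464, -0.0]
contact_force: [-1.3, -0.7, -0.2]
grip_width: -0.0002
gripper_force: 0.0
```

>>> {"api": "move_arm", "payload": {"rows": [0.8, 0, 0, 0, 1.6, 0, 0, 0, 2.2, 0, 0, 0, 2.6, 0, 0, 0]}}

```text
clock: 18.08
tcp_pos: [0.5334, 0.1653, -0.0076]
orientation: [1.948, 2.464, -0.0]
contact_force: [-0.1, -0.6, -1.1]
grip_width: 0.0002
gripper_force: 0.3
```

>>> {"api": "move_arm", "payload": {"rows": [0.4, 0, 0, 0, 0.8, 0, 0, 0, 1, 0, 0, 0, 1, 0, 0, 0]}}

```text
clock: 18.58
tcp_pos: [0.5313, 0.1747, -0.0076]
orientation: [-1.949, -2.464, -0.0]
contact_force: [-0.0, -0.7, 0.0]
grip_width: 0.0
gripper_force: 0.0
```

>>> {"api": "move_arm", "payload": {"rows": [0.2, 0, 0, 0, 0.4, 0, 0, 0, 0.4, 0, 0, 0]}}

```text
clock: 18.95
tcp_pos: [0.5311, 0.1761, -0.0075]
orientation: [1.95, 2.46, -0.002]
contact_force: [1.6, -4.9, -0.0]
grip_width: 0.0001
gripper_force: 2.9
```

>>> {"api": "move_arm", "payload": {"rows": [0.2, 0, 0, 0, 0.4, 0, 0, 0, 0.4, 0, 0, 0]}}

```text
clock: 19.32
tcp_pos: [0.5311, 0.1761, -0.0074]
orientation: [1.951, 2.454, -0.005]
contact_force: [3.7, -14.2, -1.5]
grip_width: -0.0002
gripper_force: 7.1
```

>>> {"api": "move_arm", "payload": {"rows": [0.3, 0, 0, 0, 0.3, 0, 0, 0]}}

```text
clock: 19.58
tcp_pos: [0.5311, 0.1761, -0.0074]
orientation: [1.952, 2.45, -0.007]
contact_force: [4.8, -20.4, -0.9]
grip_width: 0.0001
gripper_force: 10.3
```

There is a hard stop exactly where home is expected. Backing off, lifting clear and verifying.

>>> {"api": "move_arm", "payload": {"rows": [-3, 0, 0, 0, -7, 0, 0, 0, -10, 0, -4, 0, -13, 0, -9, 0, -18, 0, -14, 0, -24, 0, -18, 0, -29, 0, -18, 0, -34, 0, -18, 0, -34, 0, -18, 0]}}

```text
clock: 20.7
tcp_pos: [0.6066, -0.1517, 0.1732]
orientation: [1.957, 2.454, -0.002]
contact_force: [-0.3, 1.0, 0.4]
grip_width: 0.0001
gripper_force: 0.0
```

```bash
cat > m4.py <<'E'
from h import *
t=r.grab_frame("top");s=r.grab_frame("side");cv2.imwrite("pics/t6.png",t);cv2.imwrite("pics/s6.png",s);print(r.get_obs()["tcp_pos"])
f=lambda x,y:c+u*x+v*y
print("tail proud of roof edge, nominal 16, top view:")
for z in(.024,): print(edge(t,f(-.0375-.03,-.096),f(-.0375+.03,-.096),z,-v,.012))
ct=blob(t,(3,110,30),(100,255,255),(215,190,275,240))
hs=cv2.cvtColor(t,cv2.COLOR_BGR2HSV)
for y in range(-75,-115,-3):
    p=proj("top",np.r_[f(-.0375,y/1e3),.024]).round().astype(int);q=proj("side",np.r_[f(-.0375,y/1e3),.024]).round().astype(int);print(y,t[p[1],p[0]],s[q[1],q[0]])
cv2.imwrite("pics/c7.png",np.hstack([cv2.resize(t[150:250,170:270],(400,400),interpolation=cv2.INTER_CUBIC),cv2.resize(s[110:210,230:330],(400,400),interpolation=cv2.INTER_CUBIC)]))
E
python3 m4.py
```

```text
[ 0.60674201 -0.145839    0.17210945]
tail proud of roof edge, nominal 16, top view:
(np.float64(-4.325571851404419), np.float64(-3.9261783683586104), np.int64(32), np.float64(4.3488280695076975))
-75 [100 141 164] [ 78 100 109]
-78 [48 65 69] [67 79 83]
-81 [48 44 14] [65 66 55]
-84 [108 105  44] [79 81 55]
-87 [ 87 106 104] [ 87 103 106]
-90 [ 59  97 138] [ 87 103 106]
-93 [ 53  90 133] [ 86 109 130]
-96 [33 48 66] [ 68  97 137]
-99 [60 58 58] [ 63  88 121]
-102 [57 55 55] [56 69 88]
-105 [57 55 55] [55 68 88]
-108 [56 55 56] [55 68 88]
-111 [91 90 91] [53 68 90]
-114 [129 126 128] [60 73 93]
```

View pics/c7.png

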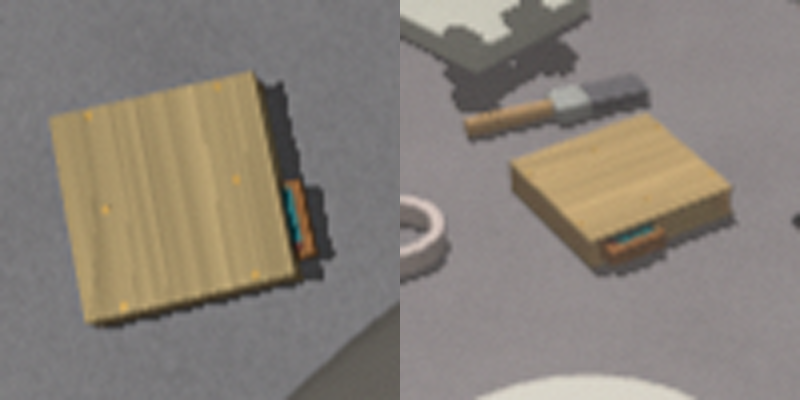

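The tail stands out at top crop (300,218), painted face up. Its outer edge is at v of about -96 mm, so 16 mm protrudes, which is fully home. The robot is clear, so I'm handing in.

```bash
python3 -c "
from bench import r
print(r.hand_in())"
```

```text
the job is handed in; nothing more can be done
None
```

The panel is fully home in the free bay, the one nearer the robot, painted face up with 16 mm standing out; I let go of it and handed the job in at about 21 s.

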